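# Refill the archive's desiccant dish from the tipping jug

### The arm

A 6-joint arm with a two-finger parallel gripper is mounted at the origin on the work surface. World frame = base frame: x ahead of the robot, y to its left, z up, the work surface at z = 0. Lengths are in m, angles in degrees, forces in N, time in s.
With the tool pointing down it reaches from about 0.25 to 0.725 m from the base axis. Payload 9.7 kg.
Tool frame: the origin (TCP) lies midway between the tips of the shut fingers; the grasp point (between the pads) lies 19 mm behind it; x points along the fingers, y is the direction in which the jaws open and shut, and the axes are right-handed (so a half turn about x gives the same grasp; the last joint's range is limited). The gripper opens to 85 mm and grips with 20 to 120 N. Pads are 22 mm wide; open, the fingers measure 114 mm over their backs; the gripper's body (76 mm by 85 mm) begins 54 mm behind the grasp point. The pads swing forward as they close: fully open they stand 13 mm farther back than shut.
Start: joints at [66.692, 4.979, 10.078, 95.1, 0, 90], TCP at [0.218, 0.505, 0.231] pointing down, gripper open.
Joint ranges: [-179.16, 179.16], [-48.56, 103.87], [-65.8, 70.77], [-126.05, 130.52], [-82.76, 87.17], [-180, 180]. Speed limits (degrees/s): [127.2, 127.2, 147.25, 180, 180, 180].

### API

Orientations are given as [roll, pitch, yaw] about the fixed x, y, z axes, in that order (R = Rz(yaw) Ry(pitch) Rx(roll)).
In Python, from workcell import bot, cams gives the robot as it stands.
- The arm moves only by the tool apply_moves, never from a script. Its argument "commands" is a list of rows, each a list of 5 numbers: the shift along the tool's x, y, z in m, then the turn about the tool's x in rad, then the opening, from -1 (shut) to 1 (fully open). In form: [[tx, ty, tz, roll, hand], ...]. A call has 1 to 12 rows; each row is the pose to reach, as a shift and turn from the pose measured when the call began, along the tool's axes at that moment; what a row does not reach only later rows make up. A row lasts 1/10 s, in which the tool goes at most 50 mm and 8.59 degrees, less where a joint would pass 70% of its speed; a pose out of reach is approached as far as the arm can. A call with a gripper value outside its range is refused whole. The fingers move at their own pace and stop on an object; "newtons" is the grip in N (left out, the last holds). Time passes only in rows, so rows that repeat a pose let the fingers close. It gives the time, the measured TCP pose, the force and the opening at its end, in the units of the state.
- bot.get_obs(): the state, without advancing time (a new reading comes with each control period).
- cams.camera(name): name is "side" or "top"; returns a dict with "frame" (384x512x3 uint8, blue, green, red), "depth" (384x512 float32, m along the optical axis (not along the pixel's ray), 0 where there is no reading), "camera_matrix" (3x3 intrinsics, pixels), "R" (3x3) and "t" (3): a world point X has camera coordinates R X + t. Camera axes: x right, y down, z forward; pixel columns grow to the right and rows downward; lengths in m; the calibration is good to about 2 mm. A picture is of the moment at which its call begins.
- bot.job_done(): hands the job in, once; it reports no verdict.
Trained networks look in the newest picture that a camera, given by its name, has taken for a name from the list of things; names that differ only in an ending like _2 or _b are one class to them, and where a whole thing is asked for, a point or a joint stands for the part that bears it (a point fixed in the world has none). Each returns a list of dicts, best first, with "confidence" (0 to 1); they miss things now and then, are a little off and sometimes report something else, mostly with a low value. They report only what shows in the picture. A call takes as long as a camera call. They do not tell look-alikes from the thing itself.
- cams.spot_in(name, camera): "rect" ([left, top, right, bottom] in pixels, round what is visible of it).
The state is a dict: "time": time; "q": joint angles; "qd": joint speeds; "joint_efforts": joint torques, N m; "ee_pos": TCP position; "tcp_rot": TCP orientation; "wrist_force": force on the tool from outside, world axes, zero at the start; "torque": the same for the moment, N m; "opening": finger opening in m.
Only numpy, scipy, OpenCV 4.12 (cv2) and the standard library are available. Lean on these libraries where they do the work, as an engineer would, in place of code of your own. Each camera call takes 0.05 s, during which the arm holds its last target. There are 200 camera calls.

### The job

The clear jug on the swivelling tipping stand holds six orange desiccant balls for the slide archive. With the jug upright, turn it until its spout points at the dish with the orange rim, then tip it by its red bar so that all six balls drop into that dish and nowhere else, and let the jug swing back upright. Leave both dishes and the other things on the bench where they stand.

Things in the scene. Friction and masses are not known exactly. Their poses are not given: they have to be found in the camera images.
- stand: round dark steel foot of the tipping stand, 110 mm across, fixed to the bench; origin at the centre of its underside, on the vertical swivel axis. It carries a blue swivelling yoke whose two upright cheeks (top 148 mm above the bench) hold the jug.
- yoke (a joint): angle of the swivel about the vertical axis through the foot's centre: 0 = spout along the stand's +x, growing counter-clockwise seen from above, range -1.4 to 1.4 rad. Jug, pivot and red bar all turn with it. Friction of about 0.25 N m keeps it where it is left.
- swivel_axis (a point): point on the swivel axis 26 mm above the bench; its x axis points the way the spout faces and turns with the jug, its z axis is up.
- jug (a joint): forward tip of the jug about the level pivot: 0 = upright (its stop), 2.1 rad = fully over, spout down. A weak spring and its weight swing it back to 0 in about a second once let go; holding it fully over takes about 0.35 N m, 2 to 5 N at the bar. The balls begin to roll out at about 1.6 rad and all have left at about 1.9 rad.
- pivot (a point): middle of the level tipping pivot: 30 mm from the swivel axis towards the spout, 140 mm above the bench. The jug turns about the level line through it, crosswise to the spout.
- bar (a point): middle of the red tipping bar: level, round, 12 mm thick, 108 mm long, crosswise to the spout, held to the jug by rods 50 mm either side. With the jug upright it is 70 mm from the swivel axis, away from the spout, 235 mm above the bench: 100 mm behind and 95 mm above the pivot. Pushing it over towards the spout tips the jug; carrying it or pushing its end round the swivel axis turns the jug.
- spout_tip (a point): tip of the jug's blue spout; with the jug upright 62 mm from the swivel axis, 209 mm above the bench. The jug is clear plastic with blue spout, rim and rear handle, 86 mm across, 110 mm tall, bottom 95 mm above the bench, about 0.35 kg. Tipped slowly, the balls fall 90 to 180 mm from the swivel axis, the way the spout faces.
- orange_dish: open round white dish with an orange rim, the target: 140 mm across the rim (inside 134 mm there, 118 mm at the floor), 40 mm tall, loose, 0.6 kg; origin at the centre of its underside. It stands 130 to 170 mm from the swivel axis, to the left or right of where the spout points at the start.
- green_dish: the same dish with a green rim, holding yellow, green and white tissue cassettes; origin at the centre of its underside. It must get no balls and stay where it is.
- ball0: orange desiccant ball, 18 mm across, 12 g, with a thin white seam; origin at its centre. Starts lying loose on the floor of the jug with five others like it.
- ball1: orange desiccant ball, 18 mm across, 12 g, with a thin white seam; origin at its centre. Starts lying loose on the floor of the jug with five others like it.
- ball2: orange desiccant ball, 18 mm across, 12 g, with a thin white seam; origin at its centre. Starts lying loose on the floor of the jug with five others like it.
- ball3: orange desiccant ball, 18 mm across, 12 g, with a thin white seam; origin at its centre. Starts lying loose on the floor of the jug with five others like it.
- ball4: orange desiccant ball, 18 mm across, 12 g, with a thin white seam; origin at its centre. Starts lying loose on the floor of the jug with five others like it.
- ball5: orange desiccant ball, 18 mm across, 12 g, with a thin white seam; origin at its centre. Starts lying loose on the floor of the jug with five others like it.
- slide_box: closed blue microscope-slide box, 86 by 101 mm, 35 mm tall, loose; origin at the centre of its underside. Leave alone.
- bottle: amber bottle with a black cap, 60 mm across, 150 mm tall, loose; origin at the centre of its underside. Leave alone.
- pot: clear specimen pot with a red cap, 60 mm across, 65 mm tall, loose; origin at the centre of its underside. Leave alone.
Not all that is in view belongs to the job. There is more than one size of the stand; the job needs the largest.

How it is judged:
By the outcome, as a careful person would: the job done as asked, in the order asked, and still so for the second after the job is handed in, with the robot touching nothing.
It also fails if it takes over 58 s, if anything falls off the work surface, if the arm or the gripper's body presses on something with over 40 N, if the wrist force passes 120 N, or if a joint passes its speed limit or range.

## Working session

There is one attempt and no reset: what is moved stays moved. The work goes in short steps, Python scripts to look and compute and a tool call to move; the robot and the scene stay as the last step left them, time stands still between calls to the robot, and variables do not carry over. Pictures are saved under pics/ and viewed, about 8 in all and at most 12, crops included, and the job is handed in when it is done.

Besides the shell and the picture viewer there is one more tool, called after "Request:" as name(argument=value, ...) on one line, values as JSON. apply_moves: Moves the arm, as the interface text tells. Its arguments: {"type":"object","properties":{"commands":{"type":"array"},"newtons":{"type":"number"}},"required":["commands"]}

```bash
mkdir -p pics; cat > h.py <<'E'
import numpy as np, cv2
from workcell import bot, cams
def snap(n,f):
    c=cams.camera(n); cv2.imwrite('pics/'+f,c['frame']); return c
def world(c,u,v,d):
    K=c['camera_matrix']; p=np.array([(u-K[0,2])/K[0,0]*d,(v-K[1,2])/K[1,1]*d,d]); return c['R'].T@(p-c['t'])
def cloud(c):
    K=c['camera_matrix']; d=c['depth']; v,u=np.mgrid[:d.shape[0],:d.shape[1]]
    p=np.stack([(u-K[0,2])/K[0,0]*d,(v-K[1,2])/K[1,1]*d,d],-1)
    return (p-c['t'])@c['R']
E
python3 - <<'E'
from h import *
o=bot.get_obs(); print(o)
ims=[]
for n in ['top','side']:
    c=snap(n,n+'0.png'); ims.append(c['frame']); P=cloud(c)
    print(n,'campos',(-c['R'].T@c['t']).round(3))
    for t in ['stand','yoke','jug','bar','spout_tip','orange_dish','green_dish','slide_box','bottle','pot']:
        for r in cams.spot_in(t,n)[:3]:
            l,tp,rr,b=[int(x) for x in r['rect']]; u,v=(l+rr)//2,(tp+b)//2
            print(t,r['rect'],round(r['confidence'],2),P[v,u].round(3))
E
```

```text
{'time': 0.0, 'q': array([6.66944458e+01, 5.01026037e+00, 1.00333927e+01, 9.50982262e+01,
       1.86845915e-03, 8.99993004e+01]), 'qd': array([-0.02503402, -0.04622743, -0.01523023, -0.07559029,  0.04283792,
        0.01667148]), 'joint_efforts': array([-2.44154013e-03, -5.20398724e+01,  4.64800286e+01,  1.64280779e-02,
       -1.34488441e-04, -1.10992593e-05]), 'ee_pos': array([0.21750068, 0.5049197 , 0.23058161]), 'tcp_rot': array([ -91.4260176 ,   89.92488286, -114.73087337]), 'wrist_force': array([ 0.44866841,  0.39836784, -0.33916806]), 'torque': array([-0.00363686,  0.01769074, -0.0063462 ]), 'opening': 0.08514749255067798}
top campos [ 0.424 -0.009  1.474]
stand [262.3, 236.2, 302.3, 278.6] 0.9 [ 0.335 -0.109  0.068]
stand [311.1, 200.7, 359.3, 242.2] 0.69 [ 0.441 -0.258  0.067]
stand [255.2, 148.3, 317.3, 210.3] 0.63 [ 0.554 -0.113  0.097]
yoke [253.9, 147.2, 316.9, 210.5] 0.91 [ 0.557 -0.107  0.098]
yoke [265.1, 235.7, 302.2, 278.1] 0.75 [ 0.338 -0.112  0.07 ]
yoke [314.0, 202.3, 360.8, 244.9] 0.73 [ 0.436 -0.263  0.068]
jug [267.4, 232.9, 302.9, 280.0] 0.88 [ 0.338 -0.115 
[... 1502 characters left out ...]
212.2, 252.2] 0.59 [ 0.334 -0.076  0.083]
spout_tip [218.5, 242.9, 269.1, 289.0] 0.98 [ 0.444 -0.221  0.087]
spout_tip [236.2, 168.1, 296.4, 229.4] 0.83 [ 0.556 -0.055  0.126]
spout_tip [168.4, 213.8, 209.5, 253.3] 0.78 [ 0.328 -0.13   0.147]
orange_dish [259.4, 173.2, 303.1, 208.5] 0.5 [ 0.588 -0.082  0.176]
orange_dish [302.3, 322.7, 332.1, 370.1] 0.43 [ 0.536 -0.472  0.11 ]
green_dish [294.6, 220.1, 344.8, 269.6] 0.68 [ 0.677 -0.17   0.019]
green_dish [236.4, 169.1, 294.6, 229.7] 0.45 [ 0.529 -0.128  0.208]
slide_box [166.3, 129.0, 193.6, 156.1] 0.69 [0.374 0.359 0.036]
bottle [302.6, 323.1, 329.5, 373.2] 0.9 [ 0.532 -0.473  0.105]
pot [214.4, 110.7, 230.5, 130.9] 0.88 [0.54  0.405 0.06 ]
```

View pics/top0.png

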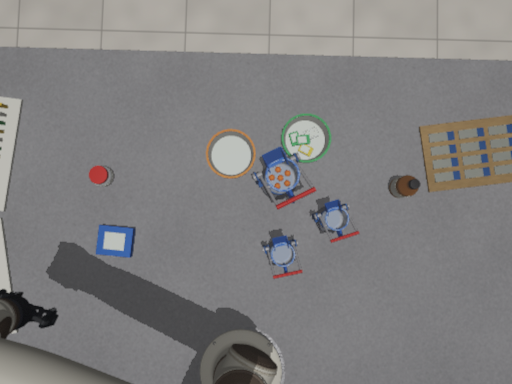

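View pics/side0.png

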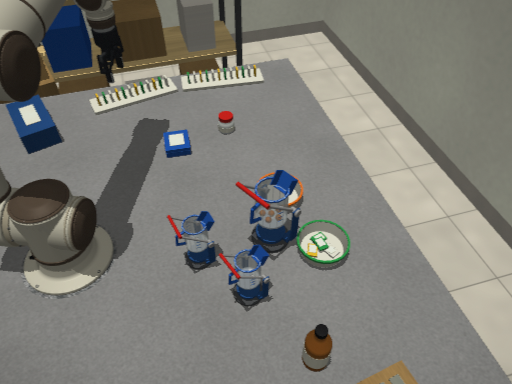

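Top view: the large stand with the balls is at about (282,178), its red bar runs (278,206)–(315,189), and the spout points up-left. The orange dish is at (231,154), the green dish at (305,138), and the two smaller stands at (283,253) and (336,218).

```bash
cat > m.py <<'E'
from h import *
def ray(c,u,v,z):
    a=world(c,u,v,0.5); b=world(c,u,v,1.0); s=(z-a[2])/(b[2]-a[2]); return a+s*(b-a)
def bar(c,zh=.235,box=(250,145,330,215)):
    h=cv2.cvtColor(c['frame'],cv2.COLOR_BGR2HSV); l,t,r,b=box
    m=(((h[...,0]<5)|(h[...,0]>172))&(h[...,1]>170)&(h[...,2]>70)); k=np.zeros_like(m); k[t:b,l:r]=1; m&=k
    n,L,S,_=cv2.connectedComponentsWithStats(m.astype('uint8')); i=1+S[1:,4].argmax(); v,u=np.nonzero(L==i)
    P=np.array([ray(c,x,y,zh) for x,y in zip(u,v)])[:,:2]
    (cx,cy),wh,a=cv2.minAreaRect(P.astype('float32')*1000); pc=P.mean(0); w,V=np.linalg.eigh(np.cov(P.T)); d=V[:,0]; 
    return len(u),np.array([cx,cy])/1000,wh,d
def dish(c,lo,hi,box):
    h=cv2.cvtColor(c['frame'],cv2.COLOR_BGR2HSV); l,t,r,b=box
    m=((h[...,0]>lo)&(h[...,0]<hi)&(h[...,1]>130)&(h[...,2]>60)); k=np.zeros_like(m); k[t:b,l:r]=1; m&=k
    v,u=np.nonzero(m); P=np.array([ray(c,x,y,.04) for x,y in zip(u,v)])[:,:2]
    for _ in range(3):
        A=np.c_[2*P,np.ones(len(P))]; s=np.linalg.lstsq(A,(P**2).sum(1),rcond=None)[0]; R=np.sqrt(s[2]+s[0]**2+s[1]**2)
        P=P[abs(np.linalg.norm(P-s[:2],axis=1)-R)<.008]
    return s[:2],R,len(P)
E
python3 - <<'E'
from m import *
c=cams.camera('top')
n,bc,wh,d=bar(c); 
if d@(np.array([.56,-.11])-bc)<0:d=-d
ax=bc+.07*d; print('bar',n,bc,wh,'yaw',np.degrees(np.arctan2(d[1],d[0])),'axis',ax)
for nm,lo,hi,b in [('o',6,20,(200,124,256,182)),('g',45,80,(277,108,333,166))]:
    s,R,k=dish(c,lo,hi,b); e=s-ax; print(nm,s,R,k,'dist',np.linalg.norm(e),'dir',np.degrees(np.arctan2(e[1],e[0])))
P=cloud(c); q=P[145:212,250:320].reshape(-1,3); q=q[(q[:,2]>.12)]; print(q.max(0))
for f in [(.225,.245)]:
    z=q[(q[:,2]>f[0])&(q[:,2]<f[1])]; print(len(z),z.mean(0))
E
python3 - <<'E'
import cv2
a=cv2.imread('pics/top0.png')[100:290,190:370]; b=cv2.imread('pics/side0.png')[150:310,160:350]
cv2.imwrite('pics/c1.png',cv2.hconcat([cv2.resize(a,(400,422)),cv2.resize(b,(400,422))]))
E
```

```text
bar 16 [ 0.510987  -0.1524838] (1.1247912645339966, 41.78550338745117) yaw 27.976516356257807 axis [ 0.5728068  -0.11964612]
o [0.63101973 0.0475251 ] 0.06947763501629964 191 dist 0.17701684387677802 dir 70.80068557231309Traceback (most recent call last):
  File "<stdin>", line 7, in <module>
  File "m.py", line 14, in dish
    v,u=np.nonzero(m); P=np.array([ray(c,x,y,.04) for x,y in zip(u,v)])[:,:2]
                         ~~~~~~~~~~~~~~~~~~~~~~~~~~~~~~~~~~~~~~~~~~~~~~^^^^^^
IndexError: too many indices for array: array is 1-dimensional, but 2 were indexed
```

View pics/c1.png

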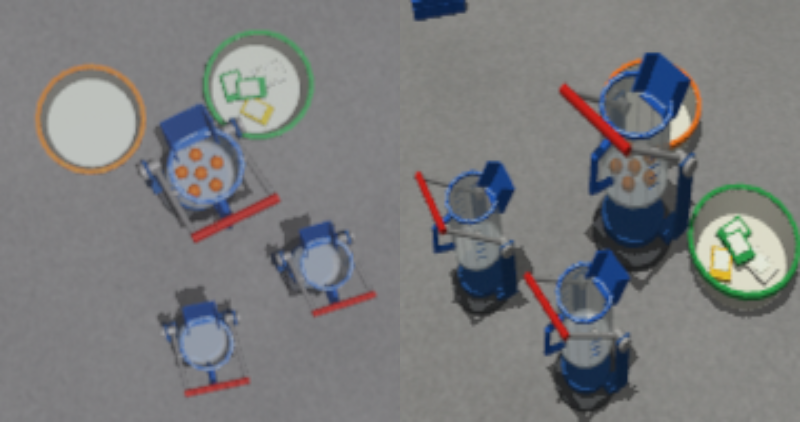

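The crop shows the large stand with the ball-filled jug, its red bar whole, and the two smaller empty ones. My red mask caught only part of the bar, so I'm loosening it.

```bash
sed -i 's/>170)&(h\[...,2\]>70)/>130)\&(h[...,2]>50)/; s/<5)|(h\[...,0\]>172)/<6)|(h[...,0]>168)/; s/\[...,1\]>130)&(h\[...,2\]>60)/[...,1]>100)\&(h[...,2]>50)/' m.py
cat > loc.py <<'E'
from m import *
def loc(c,pr=True):
    n,bc,wh,d=bar(c)
    if d@(np.array([.56,-.11])-bc)<0:d=-d
    ax=bc+.07*d; yaw=np.degrees(np.arctan2(d[1],d[0]))
    print('bar',n,bc,wh,'yaw',yaw,'axis',ax)
    for nm,lo,hi,b in [('o',6,20,(200,124,256,182)),('g',40,90,(277,108,333,166))]:
        s,R,k=dish(c,lo,hi,b); e=s-ax; print(nm,s,R,k,'dist',np.linalg.norm(e),'dir',np.degrees(np.arctan2(e[1],e[0])))
    return bc,yaw,ax
E
python3 - <<'E'
from loc import *
c=cams.camera('top'); loc(c)
s=cams.camera('side'); n,bc,wh,d=bar(s,box=(233,165,275,212)); print('side',n,bc,wh,d)
from scipy.spatial.transform import Rotation as Ro
print(Ro.from_euler('xyz',bot.get_obs()['tcp_rot'],degrees=True).as_matrix().round(3))
E
```

```text
bar 170 [ 0.49489551 -0.12721746] (10.109907150268555, 106.03314208984375) yaw 27.411921237765377 axis [ 0.55703588 -0.09499055]
o [0.63098097 0.04747985] 0.06932914247547621 312 dist 0.1605169413885188 dir 62.569750822951086
g [ 0.6838254  -0.17242261] 0.06970140823944745 176 dist 0.14856415288162855 dir -31.41297246768027
side 186 [ 0.49566583 -0.1286218 ] (13.080835342407227, 113.56584930419922) [-0.8895899  -0.45676012]
[[-0.     0.396  0.918]
 [ 0.     0.918 -0.396]
 [-1.     0.    -0.   ]]
```

Request:
apply_moves(commands=[[-0.07, -0.471, 0.505, 0.686, -0.06], [-0.07, -0.471, 0.505, 0.686, -0.06], [-0.07, -0.471, 0.505, 0.686, -0.06], [-0.07, -0.471, 0.505, 0.686, -0.06], [-0.07, -0.471, 0.505, 0.686, -0.06], [-0.07, -0.471, 0.505, 0.686, -0.06], [-0.07, -0.471, 0.505, 0.686, -0.06], [-0.07, -0.471, 0.505, 0.686, -0.06], [-0.07, -0.471, 0.505, 0.686, -0.06], [-0.07, -0.471, 0.505, 0.686, -0.06], [-0.07, -0.471, 0.505, 0.686, -0.06], [-0.07, -0.471, 0.505, 0.686, -0.06]], newtons=40)

```text
time: 2.45
ee_pos: [0.4578, -0.0437, 0.2923]
tcp_rot: [62.0, 89.9, -0.6]
wrist_force: [1.6, -0.0, 1.2]
opening: 0.0401
```

```bash
cat > go.py <<'E'
from h import *
from scipy.spatial.transform import Rotation as Ro
def to(p,yaw,o=None):
    o=o or bot.get_obs(); R=Ro.from_euler('xyz',o['tcp_rot'],degrees=True).as_matrix()
    a=np.degrees(np.arctan2(R[1,1],R[0,1])); return (R.T@(np.array(p)-o['ee_pos'])).round(4),round(float(np.radians(a-yaw)),4),a
if __name__=='__main__':
    import sys; v=[float(x) for x in sys.argv[1:]]; o=bot.get_obs(); print(o['time'],o['ee_pos'].round(4),o['wrist_force'].round(1),round(o['opening'],4),to(v[:3],v[3],o))
E
python3 go.py .495 -.128 .30 27.4
```

```text
2.45 [ 0.4578 -0.0437  0.2923] [ 1.6 -0.   1.2] 0.0401 (array([-0.0077, -0.0057,  0.0919]), -0.0005, np.float64(27.369208396815587))
```

Request:
apply_moves(commands=[[-0.008, -0.006, 0.092, 0, -0.06], [-0.008, -0.006, 0.092, 0, -0.06], [-0.008, -0.006, 0.092, 0, -0.06], [-0.008, -0.006, 0.092, 0, -0.06], [0.03, -0.006, 0.092, 0, -0.06], [0.06, -0.006, 0.092, 0, -0.06], [0.076, -0.006, 0.092, 0, -0.06], [0.076, -0.006, 0.092, 0, -0.06], [0.076, -0.006, 0.092, 0, -0.06]])

```text
time: 3.35
ee_pos: [0.4946, -0.1272, 0.2173]
tcp_rot: [60.5, 89.9, -2.0]
wrist_force: [0.4, 0.0, 0.8]
opening: 0.0402
```

```bash
python3 go.py .495 -.128 .216 27.4; python3 - <<'E'
from h import *
a=snap('top','t2.png')['frame'][100:230,210:360]; b=snap('side','s2.png')['frame'][120:280,180:350]
cv2.imwrite('pics/c2.png',cv2.hconcat([cv2.resize(a,(400,400)),cv2.resize(b,(400,400))]))
E
```

```text
3.35 [ 0.4946 -0.1272  0.2173] [0.4 0.  0.8] 0.0402 (array([ 0.0013, -0.    ,  0.0008]), 0.0008, np.float64(27.443688026729525))
```

View pics/c2.png

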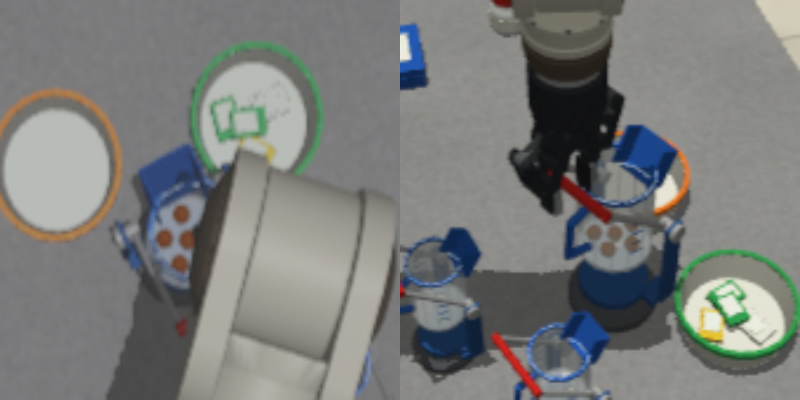

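Left: the jug (balls at ~(180,240)) sits beside both dishes. Right: the fingers straddle the red bar at ~(580,190). Closing on it next.

Request:
apply_moves(commands=[[0.001, 0, 0.001, 0, -1], [0.001, 0, 0.001, 0, -1], [0.001, 0, 0.001, 0, -1], [0.001, 0, 0.001, 0, -1], [0.001, 0, 0.001, 0, -1], [0.001, 0, 0.001, 0, -1]], newtons=40)

```text
time: 4.05
ee_pos: [0.4959, -0.1287, 0.2173]
tcp_rot: [53.0, 89.8, -9.6]
wrist_force: [2.7, -0.0, 3.4]
opening: 0.0105
```

Request:
apply_moves(commands=[[0, 0.0002, 0.005, -0.07, -1], [0, 0.0007, 0.0097, -0.14, -1], [0, 0.0015, 0.0146, -0.209, -1], [0, 0.0027, 0.0193, -0.279, -1], [0, 0.0042, 0.0239, -0.349, -1], [0, 0.0061, 0.0285, -0.419, -1], [0, 0.0082, 0.0329, -0.489, -1], [0, 0.0106, 0.0371, -0.559, -1], [0, 0.0128, 0.0404, -0.614, -1], [0, 0.0128, 0.0404, -0.614, -1], [0, 0.0128, 0.0404, -0.614, -1]])

```text
time: 5.15
ee_pos: [0.5262, -0.1586, 0.2174]
tcp_rot: [21.7, 89.7, -5.8]
wrist_force: [5.3, 1.8, 1.3]
opening: 0.0105
```

```bash
python3 go.py .525 -.157 .216 62.6; python3 - <<'E'
from h import *
a=snap('top','t3.png')['frame'][100:230,190:340]; b=snap('side','s3.png')['frame'][120:280,180:350]
cv2.imwrite('pics/c3.png',cv2.hconcat([cv2.resize(a,(400,347)),cv2.resize(b,(400,376))[:347]]))
E
```

```text
5.15 [ 0.5262 -0.1586  0.2174] [5.3 1.8 1.3] 0.0105 (array([ 0.0014,  0.0008, -0.0018]), -0.0016, np.float64(62.506494281266015))
```

View pics/c3.png

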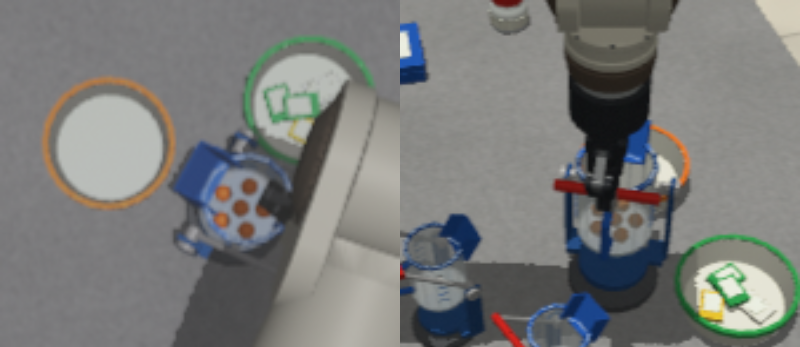

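Top: the spout at ~(205,175) now points at the orange dish at (110,143). Side: the bar is gripped mid-length. I'll check the yaw from the side picture's bar and pivot axles.

```bash
python3 - <<'E'
from loc import *
s=cams.camera('side')
h=cv2.cvtColor(s['frame'],cv2.COLOR_BGR2HSV); m=((h[...,0]<6)|(h[...,0]>168))&(h[...,1]>130)&(h[...,2]>50)
v,u=np.nonzero(m[185:215,235:300]); v+=185;u+=235
P=np.array([ray(s,x,y,.237) for x,y in zip(u,v)])[:,:2]
vx,vy,x,y=cv2.fitLine(P.astype('float32'),cv2.DIST_HUBER,0,.001,.001).ravel(); t=(P-[x,y])@[vx,vy]
mid=np.array([x,y])+(t.max()+t.min())/2*np.array([vx,vy]); d=np.array([-vy,vx]); d*=np.sign(d[1]); print(len(P),np.ptp(t),mid,'yaw',np.degrees(np.arctan2(d[1],d[0])),'axis',mid+.07*d)
# axis from TCP motion: two poses with gripped bar
p0=np.array([.4959,-.1287]);p1=np.array([.5262,-.1586])
f=lambda a:np.array([np.cos(np.radians(a)),np.sin(np.radians(a))])
print(p0+.07*f(27.4),p1+.07*f(62.5))
E
```

```text
151 0.10693609684189515 [ 0.52382397 -0.16163674] yaw 62.34638 axis [ 0.55631274 -0.09963287]
[ 0.55804708 -0.09648602] [ 0.5585224  -0.09650924]
```

```bash
cat > arc.py <<'E'
from go import *
import sys
B=np.array([.5262,-.1586,.2174]); yaw=62.5; f=np.array([np.cos(np.radians(yaw)),np.sin(np.radians(yaw)),0])
def pos(th):
    a=np.radians(136.47-th); return B+f*(.1379*np.cos(a)+.1)+np.array([0,0,.1379*np.sin(a)-.095])
o=bot.get_obs(); rel=(o['ee_pos']-B); print('now',o['time'],'force',o['wrist_force'].round(1),'open',round(o['opening'],4))
F,H=rel@f-.1,rel[2]+.095; print('theta',136.47-np.degrees(np.arctan2(H,F)),'r',np.hypot(F,H))
for t in sys.argv[1:]: 
    t=float(t); d,r,_=to(pos(t),yaw,o); print(t,d.round(4).tolist(),r)
E
python3 arc.py 3 7 11 15 20 25 30 35 40 45 45 45
```

```text
now 5.3 force [5.4 1.5 1.1] open 0.0109
theta 0.037662866708984666 r 0.1379232801772996
3.0 [-0.005, 0.0051, 0.0] 0.0002
7.0 [-0.0114, 0.0123, 0.0001] 0.0002
11.0 [-0.0172, 0.0199, 0.0001] 0.0002
15.0 [-0.0225, 0.028, 0.0001] 0.0002
20.0 [-0.0283, 0.0385, 0.0002] 0.0002
25.0 [-0.0332, 0.0495, 0.0002] 0.0002
30.0 [-0.0371, 0.0609, 0.0002] 0.0002
35.0 [-0.04, 0.0726, 0.0002] 0.0002
40.0 [-0.0418, 0.0845, 0.0002] 0.0002
45.0 [-0.0426, 0.0965, 0.0002] 0.0002
45.0 [-0.0426, 0.0965, 0.0002] 0.0002
45.0 [-0.0426, 0.0965, 0.0002] 0.0002
```

Request:
apply_moves(commands=[[-0.005, 0.005, 0, 0, -1], [-0.0114, 0.0123, 0, 0, -1], [-0.0172, 0.02, 0, 0, -1], [-0.0225, 0.028, 0, 0, -1], [-0.0283, 0.0385, 0, 0, -1], [-0.0332, 0.0495, 0, 0, -1], [-0.0371, 0.061, 0, 0, -1], [-0.04, 0.0726, 0, 0, -1], [-0.0418, 0.0845, 0, 0, -1], [-0.0426, 0.0965, 0, 0, -1], [-0.0426, 0.0965, 0, 0, -1]])

```text
time: 6.4
ee_pos: [0.5711, -0.0723, 0.2615]
tcp_rot: [11.6, 89.6, -15.9]
wrist_force: [1.8, -2.3, 7.1]
opening: 0.0102
```

```bash
python3 arc.py 48 52 56 60 64 68 72 76 80 80 80; python3 - <<'E'
from h import *
a=snap('top','t4.png')['frame'][100:230,190:340]; b=snap('side','s4.png')['frame'][120:280,180:350]
cv2.imwrite('pics/c4.png',cv2.hconcat([cv2.resize(a,(400,347)),cv2.resize(b,(400,376))[:347]]))
E
```

```text
now 6.4 force [ 1.8 -2.3  7.1] open 0.0102
theta 45.35677192123191 r 0.13917563010820422
48.0 [0.0013, 0.0064, 0.0] -0.0003
52.0 [0.0019, 0.016, 0.0] -0.0003
56.0 [0.0032, 0.0255, 0.0] -0.0003
60.0 [0.0051, 0.035, 0.0] -0.0003
64.0 [0.0077, 0.0442, -0.0] -0.0003
68.0 [0.0109, 0.0533, -0.0] -0.0003
72.0 [0.0148, 0.0621, -0.0001] -0.0003
76.0 [0.0193, 0.0706, -0.0001] -0.0003
80.0 [0.0243, 0.0788, -0.0001] -0.0003
80.0 [0.0243, 0.0788, -0.0001] -0.0003
80.0 [0.0243, 0.0788, -0.0001] -0.0003
```

View pics/c4.png

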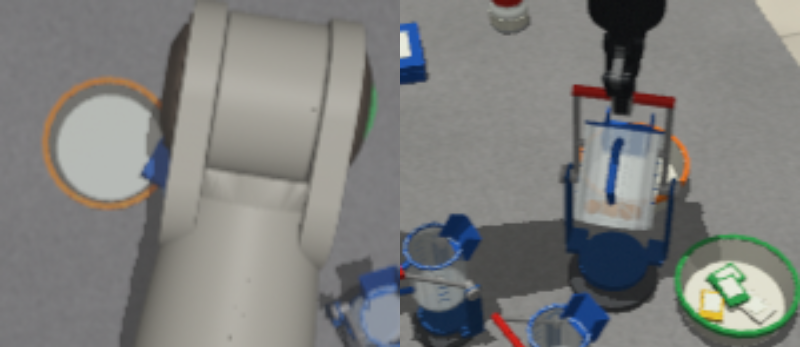

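Side view: the jug is tipped about 45°, the bar at ~(622,97) is still gripped mid-length, and the balls are still inside. I'll carry on along the arc.

Request:
apply_moves(commands=[[0.0013, 0.0064, 0, 0, -1], [0.0019, 0.016, 0, 0, -1], [0.0032, 0.0255, 0, 0, -1], [0.0051, 0.035, 0, 0, -1], [0.0077, 0.0442, 0, 0, -1], [0.0109, 0.0533, 0, 0, -1], [0.0148, 0.0621, 0, 0, -1], [0.0193, 0.0706, 0, 0, -1], [0.0243, 0.0788, 0, 0, -1], [0.0243, 0.0788, 0, 0, -1]])

```text
time: 7.5
ee_pos: [0.6077, -0.0017, 0.2362]
tcp_rot: [18.9, 89.7, -8.6]
wrist_force: [1.2, -1.7, 1.9]
opening: 0.0101
```

```bash
python3 arc.py 82 84 86 88 90 92 94 96 98 100 102 104
```

```text
now 7.5 force [ 1.2 -1.7  1.9] open 0.0101
theta 80.49782947820944 r 0.13731725264927871
82.0 [0.0016, 0.0033, 0.0002] 0.0005
84.0 [0.0045, 0.0072, 0.0001] 0.0005
86.0 [0.0075, 0.0109, 0.0001] 0.0005
88.0 [0.0106, 0.0146, 0.0001] 0.0005
90.0 [0.0139, 0.0181, 0.0001] 0.0005
92.0 [0.0172, 0.0215, 0.0001] 0.0005
94.0 [0.0207, 0.0248, 0.0001] 0.0005
96.0 [0.0244, 0.028, 0.0] 0.0005
98.0 [0.0281, 0.0311, 0.0] 0.0005
100.0 [0.0319, 0.034, 0.0] 0.0005
102.0 [0.0358, 0.0368, -0.0] 0.0005
104.0 [0.0398, 0.0394, -0.0] 0.0005
```

Request:
apply_moves(commands=[[0.0016, 0.0033, 0, 0, -1], [0.0045, 0.0072, 0, 0, -1], [0.0075, 0.0109, 0, 0, -1], [0.0106, 0.0146, 0, 0, -1], [0.0139, 0.0181, 0, 0, -1], [0.0172, 0.0215, 0, 0, -1], [0.0207, 0.0248, 0, 0, -1], [0.0244, 0.028, 0, 0, -1], [0.0281, 0.0311, 0, 0, -1], [0.0319, 0.034, 0, 0, -1], [0.0358, 0.0368, 0, 0, -1], [0.0398, 0.0394, 0, 0, -1]])

```text
time: 8.7
ee_pos: [0.6262, 0.0336, 0.1962]
tcp_rot: [21.6, 89.7, -5.8]
wrist_force: [-2.7, -0.2, 3.1]
opening: 0.0104
```

```bash
python3 arc.py 106 108 110 112 114 115; python3 - <<'E'
from h import *
a=snap('top','t5.png')['frame'][100:230,190:340]; b=snap('side','s5.png')['frame'][120:280,180:350]
cv2.imwrite('pics/c5.png',cv2.hconcat([cv2.resize(a,(400,347)),cv2.resize(b,(400,376))[:347]]))
E
```

```text
now 8.7 force [-2.7 -0.2  3.1] open 0.0104
theta 104.15380945922831 r 0.13804985285926977
106.0 [0.0039, 0.0022, -0.0] 0.0006
108.0 [0.0081, 0.0045, -0.0] 0.0006
110.0 [0.0123, 0.0067, -0.0001] 0.0006
112.0 [0.0167, 0.0088, -0.0001] 0.0006
114.0 [0.0211, 0.0107, -0.0001] 0.0006
115.0 [0.0234, 0.0116, -0.0001] 0.0006
```

View pics/c5.png

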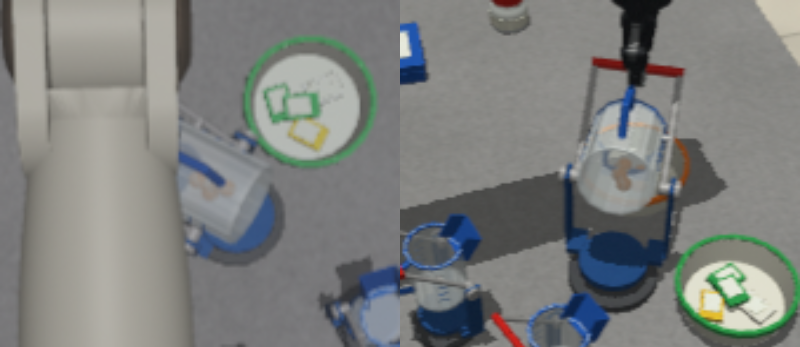

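Side view: the jug is over at ~104°, with balls still inside on the wall at ~(625,170), starting to roll. I'll continue to about 2.0 rad and hold.

Request:
apply_moves(commands=[[0.002, 0.001, 0, 0, -1], [0.0039, 0.0022, 0, 0, -1], [0.0081, 0.0045, 0, 0, -1], [0.0123, 0.0067, 0, 0, -1], [0.0167, 0.0088, 0, 0, -1], [0.0211, 0.0107, 0, 0, -1], [0.0234, 0.0116, 0, 0, -1], [0.0234, 0.0116, 0, 0, -1], [0.0234, 0.0116, 0, 0, -1], [0.0234, 0.0116, 0, 0, -1], [0.0234, 0.0116, 0, 0, -1], [0.0234, 0.0116, 0, 0, -1]])

```text
time: 10.0
ee_pos: [0.6318, 0.0441, 0.1726]
tcp_rot: [26.4, 89.7, -1.0]
wrist_force: [-0.9, 0.9, 4.1]
opening: 0.0102
```

Request:
apply_moves(commands=[[0, 0, 0, 0, -1], [0, 0, 0, 0, -1], [0, 0, 0, 0, -1], [0, 0, 0, 0, -1], [0, 0, 0, 0, -1], [0, 0, 0, 0, -1], [0, 0, 0, 0, -1], [0, 0, 0, 0, -1]])

```text
time: 10.8
ee_pos: [0.6318, 0.0441, 0.1726]
tcp_rot: [25.9, 89.7, -1.6]
wrist_force: [-0.4, 1.4, 4.0]
opening: 0.0102
```

```bash
python3 arc.py 112 108 104 100 95 90 85 80 75 70 65 60; python3 - <<'E'
from h import *
a=snap('top','t6.png')['frame'][100:230,190:340]; b=snap('side','s6.png')['frame'][120:280,180:350]
cv2.imwrite('pics/c6.png',cv2.hconcat([cv2.resize(a,(400,347)),cv2.resize(b,(400,376))[:347]]))
E
```

```text
now 10.8 force [-0.4  1.4  4. ] open 0.0102
theta 115.13056168207055 r 0.1380532840743885
112.0 [-0.0069, -0.0031, -0.0001] 0.0009
108.0 [-0.0155, -0.0073, -0.0] 0.0009
104.0 [-0.0238, -0.0122, 0.0] 0.0009
100.0 [-0.0318, -0.0176, 0.0] 0.0009
95.0 [-0.0411, -0.0252, 0.0001] 0.0009
90.0 [-0.0498, -0.0335, 0.0001] 0.0009
85.0 [-0.0577, -0.0425, 0.0002] 0.0009
80.0 [-0.0648, -0.0523, 0.0002] 0.0009
75.0 [-0.0711, -0.0625, 0.0002] 0.0009
70.0 [-0.0764, -0.0733, 0.0002] 0.0009
65.0 [-0.0807, -0.0846, 0.0002] 0.0009
60.0 [-0.0841, -0.0961, 0.0002] 0.0009
```

View pics/c6.png

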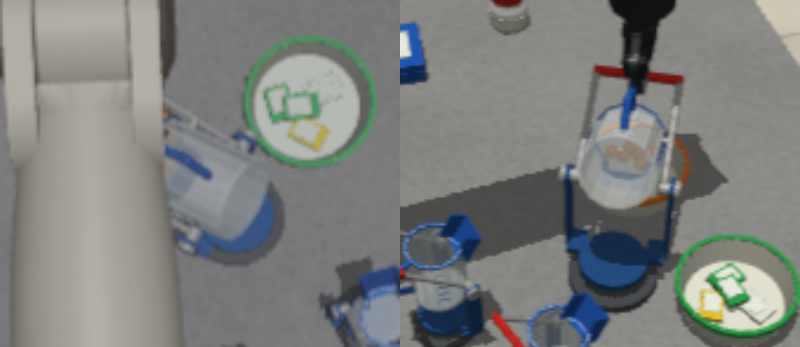

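Side view: orange blobs at ~(628,155) seen through the clear jug. They could be in the dish or still near the mouth, so I'll check geometrically where that ray lands.

```bash
python3 - <<'E'
from loc import *
c=cams.camera('side'); h=cv2.cvtColor(c['frame'],cv2.COLOR_BGR2HSV)[172:208,258:302]
m=(h[...,0]>4)&(h[...,0]<16)&(h[...,1]>60)&(h[...,2]>90)
n,L,S,C=cv2.connectedComponentsWithStats(m.astype('uint8'))
for i in range(1,n):
    if S[i,4]>4: u,v=C[i]+[258,172]; print(S[i],C[i]+[258,172],ray(c,u,v,.013).round(3),'z.1',ray(c,u,v,.1).round(3), 'depth pt',cloud(c)[int(v),int(u)].round(3))
cv2.imwrite('pics/c7.png',cv2.resize(c['frame'][160:225,240:320],(800,600),interpolation=cv2.INTER_CUBIC))
E
python3 arc.py 117 119 119
```

```text
[8 1 6 3 8] [268.5 174. ] [0.63  0.141 0.013] z.1 [0.6   0.057 0.1  ] depth pt [ 0.563 -0.047  0.209]
[39  6  5 21 52] [299.69230769 187.92307692] [0.705 0.053 0.013] z.1 [ 0.669 -0.023  0.1  ] depth pt [0.696 0.039 0.034]
[23 31 12  5 37] [286.97297297 205.05405405] [ 0.642 -0.004  0.013] z.1 [ 0.612 -0.074  0.1  ] depth pt [ 0.63  -0.025  0.041]
now 10.95 force [-0.7  1.   4.6] open 0.0105
theta 115.14728702957996 r 0.1380501509526498
117.0 [0.0042, 0.0014, -0.0001] 0.0008
119.0 [0.0088, 0.0029, -0.0001] 0.0008
119.0 [0.0088, 0.0029, -0.0001] 0.0008
```

View pics/c7.png

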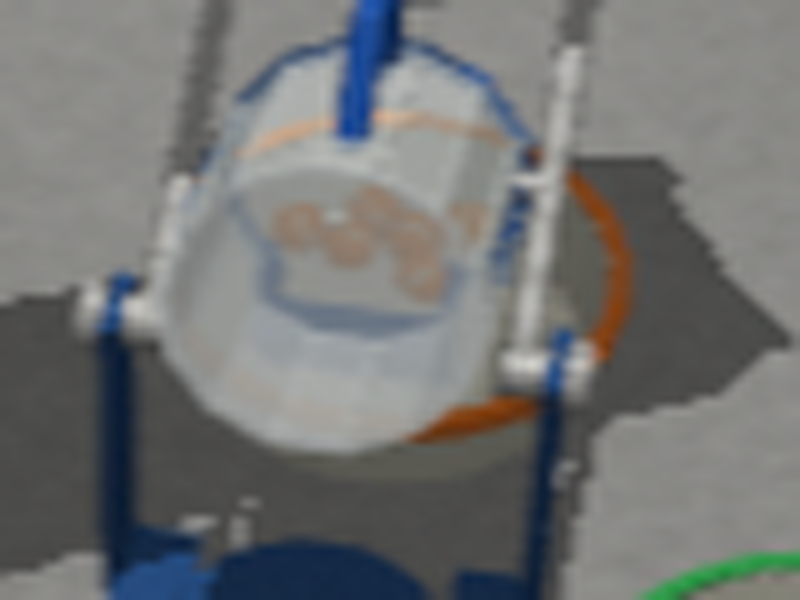

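Zoomed side view: six balls at ~(300,225), (345,245), (375,210), (415,240), (420,280) and (468,220), consistent with lying on the dish floor behind the clear jug. I'll tip to 119° for certainty, then ride the bar back.

Request:
apply_moves(commands=[[0.0042, 0.0014, 0, 0, -1], [0.0088, 0.0029, 0, 0, -1], [0.0088, 0.0029, 0, 0, -1], [0.0088, 0.0029, 0, 0, -1], [0.0088, 0.0029, 0, 0, -1], [0.0088, 0.0029, 0, 0, -1], [0.0088, 0.0029, 0, 0, -1], [0.0088, 0.0029, 0, 0, -1]])

```text
time: 11.75
ee_pos: [0.6333, 0.0468, 0.1639]
tcp_rot: [28.9, 89.7, 1.4]
wrist_force: [1.3, 3.2, 2.8]
opening: 0.0106
```

```bash
python3 arc.py 116 112 108 104 100 95 90 85 80 75 70 65
```

```text
now 11.75 force [1.3 3.2 2.8] open 0.0106
theta 118.96981499155197 r 0.13806988446741902
116.0 [-0.0067, -0.0025, -0.0001] 0.001
112.0 [-0.0156, -0.0061, -0.0001] 0.001
108.0 [-0.0242, -0.0104, -0.0001] 0.001
104.0 [-0.0326, -0.0152, -0.0] 0.001
100.0 [-0.0405, -0.0207, 0.0] 0.001
95.0 [-0.0499, -0.0282, 0.0001] 0.001
90.0 [-0.0586, -0.0365, 0.0001] 0.001
85.0 [-0.0665, -0.0456, 0.0001] 0.001
80.0 [-0.0736, -0.0553, 0.0002] 0.001
75.0 [-0.0798, -0.0656, 0.0002] 0.001
70.0 [-0.0851, -0.0764, 0.0002] 0.001
65.0 [-0.0895, -0.0876, 0.0002] 0.001
```

Request:
apply_moves(commands=[[-0.0067, -0.0025, 0, 0, -1], [-0.0156, -0.0061, 0, 0, -1], [-0.0242, -0.0104, 0, 0, -1], [-0.0326, -0.0152, 0, 0, -1], [-0.0405, -0.0207, 0, 0, -1], [-0.0499, -0.0282, 0, 0, -1], [-0.0586, -0.0365, 0, 0, -1], [-0.0665, -0.0456, 0, 0, -1], [-0.0736, -0.0553, 0, 0, -1], [-0.0798, -0.0656, 0, 0, -1], [-0.0851, -0.0764, 0, 0, -1], [-0.0895, -0.0876, 0, 0, -1]])

```text
time: 12.95
ee_pos: [0.592, -0.0319, 0.2539]
tcp_rot: [26.2, 89.6, -1.3]
wrist_force: [3.4, 3.0, 6.6]
opening: 0.0105
```

```bash
python3 arc.py 60 54 48 42 36 30 24 18 12 7 3 1
```

```text
now 12.95 force [3.4 3.  6.6] open 0.0105
theta 64.46685840598187 r 0.1383114423875533
60.0 [-0.0026, -0.0105, 0.0002] 0.0007
54.0 [-0.0052, -0.0246, 0.0002] 0.0007
48.0 [-0.0064, -0.039, 0.0002] 0.0007
42.0 [-0.0061, -0.0535, 0.0002] 0.0007
36.0 [-0.0043, -0.0678, 0.0001] 0.0007
30.0 [-0.0009, -0.0818, 0.0001] 0.0007
24.0 [0.0038, -0.0955, 0.0001] 0.0007
18.0 [0.01, -0.1085, 0.0] 0.0007
12.0 [0.0175, -0.1208, -0.0] 0.0007
7.0 [0.0247, -0.1305, -0.0001] 0.0007
3.0 [0.0311, -0.1377, -0.0001] 0.0007
1.0 [0.0344, -0.1411, -0.0001] 0.0007
```

Request:
apply_moves(commands=[[-0.0026, -0.0105, 0, 0, -1], [-0.0052, -0.0246, 0, 0, -1], [-0.0064, -0.039, 0, 0, -1], [-0.0061, -0.0535, 0, 0, -1], [-0.0043, -0.0678, 0, 0, -1], [-0.0009, -0.0818, 0, 0, -1], [0.0038, -0.0955, 0, 0, -1], [0.01, -0.1085, 0, 0, -1], [0.0175, -0.1208, 0, 0, -1], [0.0247, -0.1305, 0, 0, -1], [0.0311, -0.1377, 0, 0, -1], [0.0344, -0.1411, 0, 0, -1]])

```text
time: 14.15
ee_pos: [0.5265, -0.1577, 0.2182]
tcp_rot: [27.0, 89.7, -0.5]
wrist_force: [-1.3, 2.7, 4.0]
opening: 0.0103
```

Request:
apply_moves(commands=[[0.001, -0.001, 0, 0, -0.06], [0.001, -0.001, 0, 0, -0.06], [0.001, -0.001, 0, 0, -0.06], [0.001, -0.001, 0, 0, -0.06], [0.001, -0.001, 0, 0, -0.06], [-0.04, -0.001, 0, 0, -0.06], [-0.08, -0.001, 0, 0, -0.06], [-0.12, -0.001, 0, 0, -0.06], [-0.12, -0.001, 0, 0, -0.06]])

```text
time: 15.05
ee_pos: [0.5262, -0.1587, 0.344]
tcp_rot: [16.9, 89.2, -10.6]
wrist_force: [0.5, -0.5, 0.4]
opening: 0.0405
```

Request:
apply_moves(commands=[[0, -0.25, -0.12, 0, -0.06], [0, -0.25, -0.12, 0, -0.06], [0, -0.25, -0.12, 0, -0.06], [0, -0.25, -0.12, 0, -0.06], [0, -0.25, -0.12, 0, -0.06], [0, -0.25, -0.12, 0, -0.06], [0, -0.25, -0.12, 0, -0.06], [0, -0.25, -0.12, 0, -0.06]])

```text
time: 15.85
ee_pos: [0.3042, -0.3254, 0.3413]
tcp_rot: [17.5, 89.2, -10.1]
wrist_force: [0.6, -0.2, -0.4]
opening: 0.0404
```

```bash
python3 - <<'E'
from loc import *
c=snap('top','t8.png')
try: loc(c)
except Exception as e: print(e)
for t in ['slide_box','bottle','pot']: print(t,[r['rect'] for r in cams.spot_in(t,'top')[:2]])
a=c['frame'][100:230,190:340]; b=snap('side','s8.png')['frame'][120:280,180:350]
cv2.imwrite('pics/c8.png',cv2.hconcat([cv2.resize(a,(400,347)),cv2.resize(b,(400,376))[:347]]))
E
```

```text
bar 159 [ 0.52511835 -0.15727242] (9.998048782348633, 105.54830932617188) yaw 62.39003011334225 axis [ 0.55755986 -0.09524381]
o [0.63043852 0.04590676] 0.06824475991341547 216 dist 0.15885459216128597 dir 62.69185327469622
g [ 0.68383459 -0.17242699] 0.06966521826046593 176 dist 0.1479951040768909 dir -31.434618542539
slide_box [[94.5, 224.5, 131.7, 257.2]]
bottle [[387.1, 176.4, 421.9, 194.8], [254.2, 152.8, 323.7, 211.4]]
pot [[90.1, 165.8, 116.6, 188.9]]
```

View pics/c8.png

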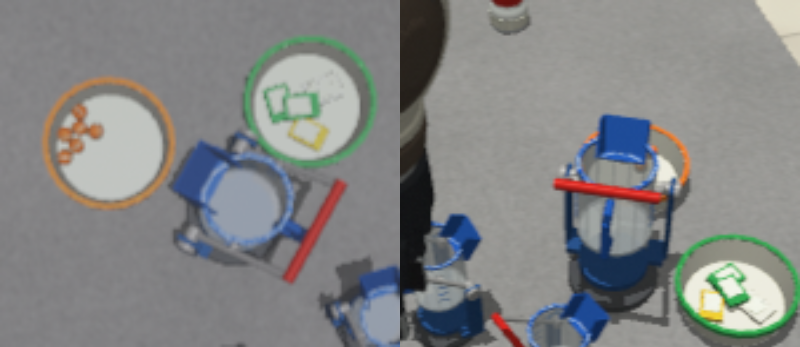

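The jug is upright and empty. The balls are clustered in the orange dish at ~(75,135), so I'll zoom in to count them.

```bash
python3 -c "
import cv2
a=cv2.imread('pics/t8.png')[125:180,202:262]; cv2.imwrite('pics/c9.png',cv2.resize(a,None,fx=9,fy=9,interpolation=cv2.INTER_CUBIC))"
```

```text
(no output)
```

View pics/c9.png

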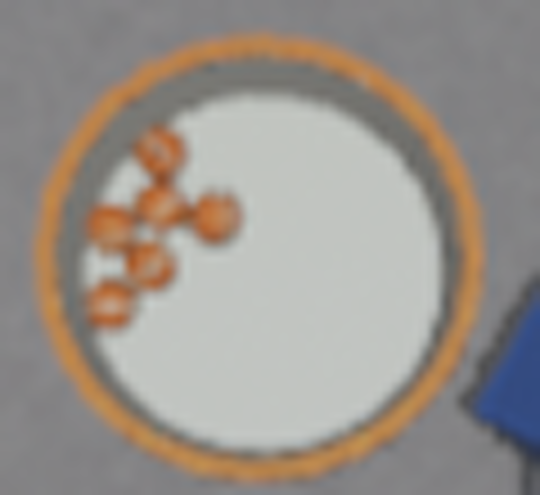

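All six balls are in the orange dish, at (160,150), (160,205), (215,218), (110,225), (150,265) and (110,303).

```bash
python3 -c "
from workcell import bot
print(bot.job_done())"
```

```text
the job is handed in; nothing more can be done
None
```

The job is done and handed in, at about 16 s of the 58 s allowed. I gripped the red bar and turned the jug about 35° until the spout faced the orange dish. I then tipped it slowly to about 119° and brought it back upright while still holding the bar, rather than letting it swing back by itself. After that I opened the gripper and moved the arm clear.

My last checks were on pictures taken after I let go:
- **Balls:** all six are lying in the orange dish, and the jug is empty and upright. None show in the green dish or on the bench in the last close-ups.
- **Aim:** the spout points at 62.4° and the dish is at 62.7°.
- **Dishes:** the green dish has not moved. The orange dish measures 1–2 mm from its first position; with the balls now covering part of the rim view, that is within measuring error.
- **Other things:** the slide box, bottle and pot show in the same places to within 2–4 pixels, apart from one stray low-ranked "bottle" detection on the jug.

The highest wrist force I read was about 8 N. No check failed.

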